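# Discharge the wax melts through the tray's slide gate

### The arm

A 6-joint arm with a two-finger parallel gripper is mounted at the origin on a cart in front of the work surface, level with it; the furniture and walls round the work are solid. World frame = base frame: x ahead of the robot, y to its left, z up, the work surface at z = 0. Lengths are in m, angles in rad, forces in N, time in s.
With the tool pointing down it reaches from about 0.35 to 0.975 m from the base axis. Payload 7.1 kg.
Tool frame: the origin (TCP) lies midway between the tips of the shut fingers; the grasp point (between the pads) lies 19 mm behind it; z points along the fingers, x is the direction in which the jaws open and shut, and the axes are right-handed (so a half turn about z gives the same grasp; the last joint's range is limited). The gripper opens to 88 mm and grips with 3 to 60 N. Pads are 20 mm wide; open, the fingers measure 115 mm over their backs; the gripper's body (75 mm by 178 mm) begins 61 mm behind the grasp point.
Start: joints at [1.131, 0.423, 1.63, -0, 1.089, -0.019], TCP at [0.255, 0.57, 0.223] pointing down, gripper open.
Joint ranges: [-3, 3], [-0.9, 2.11], [0.09, 2.58], [-1.31, 4.45], [0.11, 2.69], [-2.54, 2.54]. Speed limits (rad/s): [2.39, 2.39, 3.01, 3.14, 3.14, 3.14].

### API

Orientations are given as a unit quaternion [w, x, y, z].
In Python, from station import move_pose, movel, movej, command_gripper, wait, inverse_kinematics, read_camera, camera_info, MotionError, job_done, get_time, get_joint_pos, get_qvel, get_effort, get_tcp_pos, get_ee_rot, get_ft_force, get_ft_torque, get_grip_width gives the robot as it stands. Calls block until the motion is done:
- move_pose(position, orientation): joint-space move of the TCP to a pose.
- movel(position, frame=None, v=0.15, until_force=None): straight line of the TCP; frame=None keeps the orientation; v is the mean speed in m/s. With until_force (N) it stops when the force on the tool has changed by that much, and returns True; else False.
- movej(angles): joint-space move.
- command_gripper(opening): opening from 0.0 (shut) to 1.0 (fully open); the grip force is fixed at half the most; returns when the fingers have stopped.
- wait(seconds).
- inverse_kinematics(position, orientation): joint angles nearest the present ones, or None.
- read_camera(name): name is "side" or "top" or "wrist"; returns the picture (400x640x3 uint8, red, green, blue); there is no depth.
- camera_info(name): a dict with "intrinsics" (3x3 intrinsics, pixels), "dist" ([k1, k2, p1, p2, k3] as OpenCV has them; the pictures are not rectified), "T" (4x4, takes a point from camera to world coordinates); the wrist camera has in their place "tool_from_camera" (4x4, takes a point from camera to tool coordinates, whose origin is the TCP and whose axes are the tool frame's). Camera axes: x right, y up, looking along -z (the intrinsics and any distortion apply to the point x, -y, -z); pixel columns grow to the right and rows downward; lengths in m; the calibration is good to about 2 mm. A picture is of the moment at which its call begins: read the wrist's pose just before it. camera_info takes no time and is no camera call.
A pose or a line that the arm cannot do raises MotionError and nothing moves.
- job_done(): hands the job in, once; it reports no verdict.
Readings, each from a call of its own:
- get_time(): time.
- get_joint_pos(): joint angles.
- get_qvel(): joint speeds.
- get_effort(): joint torques, N m.
- get_tcp_pos(): TCP position.
- get_ee_rot(): TCP orientation.
- get_ft_force(): force on the tool from outside, world axes, zero at the start.
- get_ft_torque(): the same for the moment, N m.
- get_grip_width(): opening from 0.0 (shut) to 1.0 (fully open).
Only numpy, scipy, OpenCV 4.12 (cv2) and the standard library are available. Lean on these libraries where they do the work, as an engineer would, in place of code of your own. Each camera call takes 0.05 s, during which the arm holds its last target. There are 200 camera calls.

### The job

The five wax melts on the sorting tray have been checked and can go into the packing box under its spout. With closed fingers push the tray's slide gate fully open by its black tab, sweep all the melts out through the mouth so that they drop into the box, then push the gate fully shut again and leave it clear. Only push and sweep: pick nothing up, leave the box where it stands and do not disturb the other things on the table.

Things in the scene. Friction and masses are not known exactly. Their poses are not given: they have to be found in the camera images.
- tray: Fixed stainless sorting tray on feet. Origin on the table under it; +y points from the discharge end to the closed back. Flat floor 74 mm above the origin, inside: x -56 to 56, y -102 to 129 mm; walls rise 22 mm above the floor. From y = -62 to -98 mm two slanting walls narrow the way to a mouth 86 mm wide (x -43 to 43 mm), closed by the gate.
- tray_mouth (a point): Middle of the mouth, at floor level, on the gate's line; tray frame (0, -104.5, 74) mm. Just beyond it a short, polished, steep spout, 92 mm wide and below floor level, ends at tray y = -134 mm over the packing box. The gate's channel reaches out along this line to tray x = -145 mm, where an end stop rises 16 mm above floor level.
- gate (a joint): Slide gate of the tray mouth, in m: 0 = shut, 0.088 = fully open. It grows as the gate slides towards -x of the tray (the robot's side). Light friction of about 1 to 2 N, no spring, stays where it is left.
- gate_tab (a point): Middle of the upright black tab on the gate, 115 mm above the table, moving with it (tray x = 0 shut, -88 mm open; tray y = -104.5 mm). Tab 10 mm thick along the sliding direction, 16 mm across, 34 mm tall (98 to 132 mm above the table). The gate plate below is 94 mm long, centred under the tab, its top edge 98 mm above the table.
- packing_box: Loose, low, open brown box, 150 x 150 mm outside, 50 mm high, walls 3 mm, under the spout at the mouth end of the tray. Origin at the centre of its underside, axes parallel to the tray's.
- melt_0_center (a point): Loose dusty rose wax melt, a hard, smooth, slippery puck 32 mm across and 16 mm high lying flat on the tray floor; about 15 g. This point is its centre, half-way up.
- melt_1_center (a point): Loose cream wax melt, a hard, smooth, slippery puck 32 mm across and 16 mm high lying flat on the tray floor; about 15 g. This point is its centre, half-way up.
- melt_2_center (a point): Loose dusty rose wax melt, a hard, smooth, slippery puck 32 mm across and 16 mm high lying flat on the tray floor; about 15 g. This point is its centre, half-way up.
- melt_3_center (a point): Loose sage green wax melt, a hard, smooth, slippery puck 32 mm across and 16 mm high lying flat on the tray floor; about 15 g. This point is its centre, half-way up.
- melt_4_center (a point): Loose cream wax melt, a hard, smooth, slippery puck 32 mm across and 16 mm high lying flat on the tray floor; about 15 g. This point is its centre, half-way up.
- aqua_mould_0: Bystander: turquoise ring mould, 86 x 93 x 42 mm, loose on the table, to be left alone. Origin at the centre of its underside.
- wick_tin: Bystander: pale round screw tin, 62 mm across, 42 mm high, loose on the table, to be left alone. Origin at the centre of its underside.
- clover_mould: Bystander: cream clover-shaped mould, 56 x 61 x 42 mm, loose on the table, to be left alone. Origin at the centre of its underside.
- probe_thermometer: Bystander: white probe thermometer lying flat, 205 mm long along its y, 17 mm thick, loose on the table, to be left alone. Origin at the centre of its underside.
- round_mould_3: Bystander: plum round mould, 78 mm across, 39 mm high, loose on the table, to be left alone. Origin at the centre of its underside.

How it is judged:
On the way, in this order (a step that is already met when the one before it is completed fails the run):
1. the gate is pushed fully open with all the melts still on the tray (value of joint gate above 0.08 m and y of each of melt_0_center, melt_1_center, melt_2_center, melt_3_center, melt_4_center in the frame of tray above -0.095 m and height (world z) of each of melt_0_center, melt_1_center, melt_2_center, melt_3_center, melt_4_center above 0.074 m), for 0.1 s.
2. all five melts have dropped into the packing box with the gate still open (x of melt_0_center in the frame of packing_box between -0.074 and 0.074 m and y of melt_0_center in the frame of packing_box between -0.074 and 0.074 m and height (world z) of each of melt_0_center, melt_1_center, melt_2_center, melt_3_center, melt_4_center below 0.05 m and x of melt_1_center in the frame of packing_box between -0.074 and 0.074 m and y of melt_1_center in the frame of packing_box between -0.074 and 0.074 m and x of melt_2_center in the frame of packing_box between -0.074 and 0.074 m and y of melt_2_center in the frame of packing_box between -0.074 and 0.074 m and x of melt_3_center in the frame of packing_box between -0.074 and 0.074 m and y of melt_3_center in the frame of packing_box between -0.074 and 0.074 m and x of melt_4_center in the frame of packing_box between -0.074 and 0.074 m and y of melt_4_center in the frame of packing_box between -0.074 and 0.074 m and value of joint gate above 0.06 m), for 0.1 s.
At the end, for the whole second after the job is handed in: All five melts lie still inside the packing box, their centres below its rim; the gate is shut to within 5 mm; the box stands flat within 25 mm of where it was and the bystanders within 20 mm (x of melt_0_center in the frame of packing_box between -0.074 and 0.074 m and y of melt_0_center in the frame of packing_box between -0.074 and 0.074 m and height (world z) of each of melt_0_center, melt_1_center, melt_2_center, melt_3_center, melt_4_center below 0.05 m and x of melt_1_center in the frame of packing_box between -0.074 and 0.074 m and y of melt_1_center in the frame of packing_box between -0.074 and 0.074 m and x of melt_2_center in the frame of packing_box between -0.074 and 0.074 m and y of melt_2_center in the frame of packing_box between -0.074 and 0.074 m and x of melt_3_center in the frame of packing_box between -0.074 and 0.074 m and y of melt_3_center in the frame of packing_box between -0.074 and 0.074 m and x of melt_4_center in the frame of packing_box between -0.074 and 0.074 m and y of melt_4_center in the frame of packing_box between -0.074 and 0.074 m and value of joint gate below 0.005 m and linear speed of each of melt_0, melt_1, melt_2, melt_3, melt_4 below 0.02 m/s and distance of packing_box from where it was at the start of the episode below 0.025 m and angle between packing_box's own z axis and vertical below 0.1 rad and distance of each of aqua_mould_0, wick_tin, clover_mould, probe_thermometer, round_mould_3 from where it was at the start of the episode below 0.02 m); the robot touches nothing.
It fails at once if a melt is lifted more than about 3 cm off the tray floor (height (world z) of any of melt_0_center, melt_1_center, melt_2_center, melt_3_center, melt_4_center above 0.112 m).
It fails at once if a melt falls outside the packing box ((height (world z) of melt_0_center below 0.06 m and (x of melt_0_center in the frame of packing_box above 0.085 m or x of melt_0_center in the frame of packing_box below -0.085 m or y of melt_0_center in the frame of packing_box above 0.085 m or y of melt_0_center in the frame of packing_box below -0.085 m)) or (height (world z) of melt_1_center below 0.06 m and (x of melt_1_center in the frame of packing_box above 0.085 m or x of melt_1_center in the frame of packing_box below -0.085 m or y of melt_1_center in the frame of packing_box above 0.085 m or y of melt_1_center in the frame of packing_box below -0.085 m)) or (height (world z) of melt_2_center below 0.06 m and (x of melt_2_center in the frame of packing_box above 0.085 m or x of melt_2_center in the frame of packing_box below -0.085 m or y of melt_2_center in the frame of packing_box above 0.085 m or y of melt_2_center in the frame of packing_box below -0.085 m)) or (height (world z) of melt_3_center below 0.06 m and (x of melt_3_center in the frame of packing_box above 0.085 m or x of melt_3_center in the frame of packing_box below -0.085 m or y of melt_3_center in the frame of packing_box above 0.085 m or y of melt_3_center in the frame of packing_box below -0.085 m)) or (height (world z) of melt_4_center below 0.06 m and (x of melt_4_center in the frame of packing_box above 0.085 m or x of melt_4_center in the frame of packing_box below -0.085 m or y of melt_4_center in the frame of packing_box above 0.085 m or y of melt_4_center in the frame of packing_box below -0.085 m))).
It fails at once if the packing box is shoved, tipped or lifted (distance of packing_box from where it was at the start of the episode above 0.03 m or angle between packing_box's own z axis and vertical above 0.25 rad or height (world z) of packing_box above 0.02 m).
It fails at once if a bystander is disturbed (distance of any of aqua_mould_0, wick_tin, clover_mould, probe_thermometer, round_mould_3 from where it was at the start of the episode above 0.025 m).
It also fails if it takes over 72 s, if anything falls off the work surface, if the arm or the gripper's body presses on something with over 40 N, if the wrist force passes 120 N, or if a joint passes its speed limit or range.

## Working session

There is one attempt and no reset: what is moved stays moved. The work goes in short steps, each a Python script; the robot and the scene stay as the last script left them, time stands still between calls to the robot, and variables do not carry over. Pictures are saved under pics/ and viewed, about 8 in all and at most 12, crops included, and the job is handed in when it is done.

```bash
mkdir -p pics; ls
python3 - <<'E'
from station import *
import cv2
for n in ("top","side"):
    im=read_camera(n); cv2.imwrite(f"pics/{n}0.png",im[:,:,::-1])
    c=camera_info(n); print(n,c)
print(get_time(),get_ee_rot())
E
```

```text
pics
top {'intrinsics': array([[454.10948083,   0.        , 319.7440918 ],
       [  0.        , 454.10948083, 193.36259793],
       [  0.        ,   0.        ,   1.        ]]), 'dist': array([-0.10689643,  0.        ,  0.        ,  0.        ,  0.        ]), 'T': array([[-2.10566055e-02,  9.97952012e-01, -6.04020018e-02,
         4.94648239e-01],
       [-9.99778161e-01, -2.09880490e-02,  1.76928980e-03,
        -1.07833116e-01],
       [ 4.97946146e-04,  6.04258575e-02,  9.98172564e-01,
         1.29149341e+00],
       [ 0.00000000e+00,  0.00000000e+00,  0.00000000e+00,
         1.00000000e+00]])}
side {'intrinsics': array([[455.55339267,   0.        , 323.61105725],
       [  0.        , 455.55339267, 207.40021504],
       [  0.        ,   0.        ,   1.        ]]), 'dist': array([-0.10315375,  0.        ,  0.        ,  0.        ,  0.        ]), 'T': array([[ 0.9812771 ,  0.10695472, -0.16017472,  0.34673008],
       [-0.19079823,  0.42628956, -0.88423597, -1.35050262],
       [-0.0262924 ,  0.89824156,  0.43871495,  0.70297112],
       [ 0.        ,  0.        ,  0.        ,  1.        ]])}
0.1 [ 3.68802821e-04  8.39192130e-01  5.43834601e-01 -5.99429453e-04]
```

View pics/top0.png

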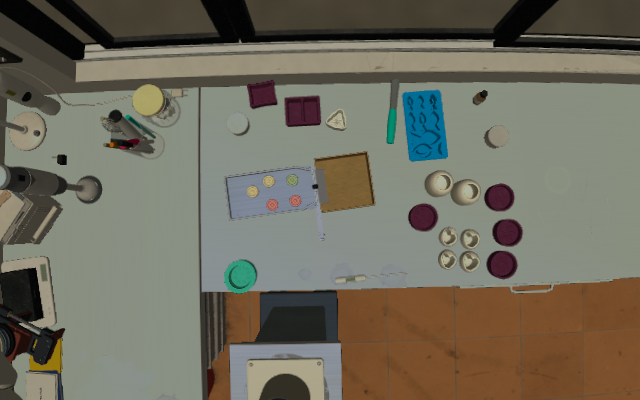

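View pics/side0.png

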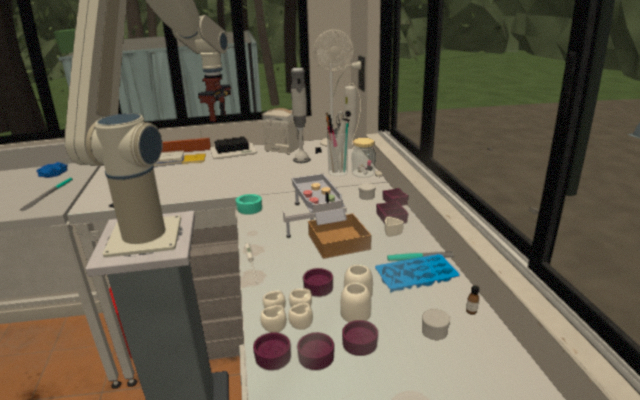

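```bash
cat > h.py <<'E'
from station import *
import numpy as np, cv2
def ray(n,uv,z):
    c=camera_info(n); p=cv2.undistortPoints(np.array(uv,float).reshape(-1,1,2),c["intrinsics"],c["dist"])[:,0]
    d=np.c_[p[:,0],-p[:,1],-np.ones(len(p))]@c["T"][:3,:3].T; o=c["T"][:3,3]
    return o+d*((z-o[2])/d[:,2])[:,None]
E
python3 - <<'E'
from h import *
np.set_printoptions(precision=4,suppress=True)
im=cv2.imread("pics/top0.png"); hsv=cv2.cvtColor(im,cv2.COLOR_BGR2HSV)
cr=im[140:250,215:385]; cv2.imwrite("pics/crop0.png",cv2.resize(cr,None,fx=4.7,fy=4.7,interpolation=cv2.INTER_CUBIC))
sub=np.zeros(im.shape[:2],np.uint8); sub[165:215,232:308]=1
m=((hsv[...,1]>60)&(((hsv[...,0]<50)|(hsv[...,0]>165)))).astype(np.uint8)*sub
n,l,s,c=cv2.connectedComponentsWithStats(m)
for i in range(1,n):
    if s[i,4]>15: print("melt",c[i],s[i,4],ray("top",c[i],.086+.004)[0])
k=((hsv[...,2]<60)).astype(np.uint8); k[:,:305]=0;k[:175]=0;k[197:]=0;k[:,325:]=0
ys,xs=np.nonzero(k); print("tab",xs.mean(),ys.mean(),len(xs),ray("top",[xs.mean(),ys.mean()],.132))
E
```

```text
melt [291.8022 179.5824] 91 [ 0.6056 -0.0365  0.09  ]
melt [268.3434 180.9091] 99 [0.6034 0.026  0.09  ]
melt [252.2255 191.1373] 102 [0.5771 0.0693 0.09  ]
melt [295.0283 200.3019] 106 [ 0.5503 -0.0441  0.09  ]
melt [271.9327 204.4423] 104 [0.5406 0.0173 0.09  ]
tab 314.95 186.3 20 [[ 0.5832 -0.098   0.132 ]]
```

View pics/crop0.png

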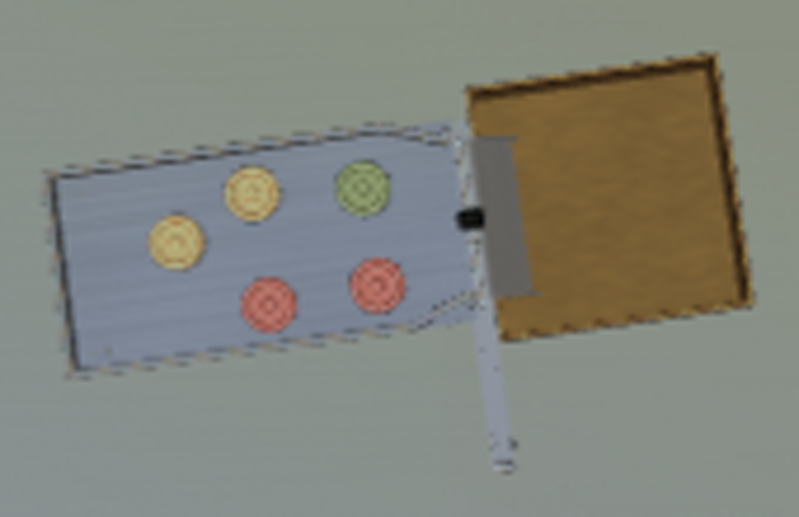

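```bash
cat >> h.py <<'E'
np.set_printoptions(precision=4,suppress=True)
S=4.7
def cp(x,y): return [x/S+215-.4,y/S+140-.4]
tab=ray("top",[[315,186.2]],.132)[0]; bk=ray("top",[cp(50,175),cp(73,373)],.096)
bm=bk.mean(0); d=(bm-tab)[:2]; L=np.linalg.norm(d); ey=d/L; ex=np.array([ey[1],-ey[0]])
yaw=np.arctan2(ex[1],ex[0]); org=(tab[:2]+104.5e-3*ey+ (bm[:2]-.130*ey))/2
def W(x,y,z): return np.r_[org+ex*x/1e3+ey*y/1e3,z]
def T(p): r=np.asarray(p)[:2]-org; return np.array([r@ex,r@ey])*1e3
def Q(a=0): return np.array([0,np.cos((yaw+a)/2),np.sin((yaw+a)/2),0])
E
python3 - <<'E'
from h import *
print("L",L,"yaw",yaw,"org",org, "backyaw",np.arctan2(*(bk[0]-bk[1])[[1,0]]))
print("tab",T(tab),"bk",T(bk[0]),T(bk[1]))
print("chan end",T(ray("top",[cp(505,462)],.09)[0]))
print("mouth R",T(ray("top",[cp(455,125)],.096)[0]))
for p in [(.6056,-.0365),(.6034,.026),(.5771,.0693),(.5503,-.0441),(.5406,.0173)]: print("melt",T(p))
for c in [(470,88),(716,57),(750,302),(502,340)]: print("box",T(ray("top",[cp(*c)],.05)[0]))
for p in [W(25,-104.5,.2),W(0,120,.08),W(-115,-104.5,.105),W(0,-115,.08)]: print(inverse_kinematics(p,Q()))
E
```

```text
L 0.23331843461696242 yaw 0.09953118642524329 org [0.5731 0.0053] backyaw 0.10715366365525456
tab [   0.     -103.9092] bk [ 56.3034 129.8384] [-56.3034 128.98  ]
chan end [-134.7429 -105.9572]
mouth R [  56.6639 -100.795 ]
melt [ 28.1771 -44.786 ]
melt [32.1985 17.6233]
melt [10.3312 63.3223]
melt [-27.6044 -46.8534]
melt [-31.1552  15.2066]
box [  82.8823 -111.962 ]
box [  83.8447 -257.5646]
box [ -61.3019 -258.9678]
box [ -65.8153 -112.7929]
[-0.1762  0.4357  1.6684 -0.      1.0375 -0.2757]
[ 0.1979  0.5495  1.8252 -0.      0.7668  0.0984]
[-0.2553  0.4024  2.02   -0.      0.7192 -0.3549]
[-0.2046  0.5716  1.78   -0.      0.79   -0.3042]
```

Run:
```python
from h import *
command_gripper(0.0)
move_pose(W(34,-104.5,.19),Q())
movel(W(34,-104.5,.106),v=.1)
print("c",movel(W(-88+5+13.5-6,-104.5,.106),v=.06,until_force=10),T(get_tcp_pos()),get_ft_force(),get_time())
movel(W(-62,-104.5,.106),v=.08); movel(W(-62,-104.5,.17),v=.15)
move_pose(W(-30,135,.24),Q()); print(get_time())
cv2.imwrite("pics/top1.png",cv2.resize(read_camera("top")[140:250,215:385,::-1],None,fx=4.7,fy=4.7,interpolation=cv2.INTER_CUBIC))
```

```text
c True [ -67.9436 -104.7   ] [2.7608 0.5825 1.0257] 6.6583
8.475
```

View pics/top1.png

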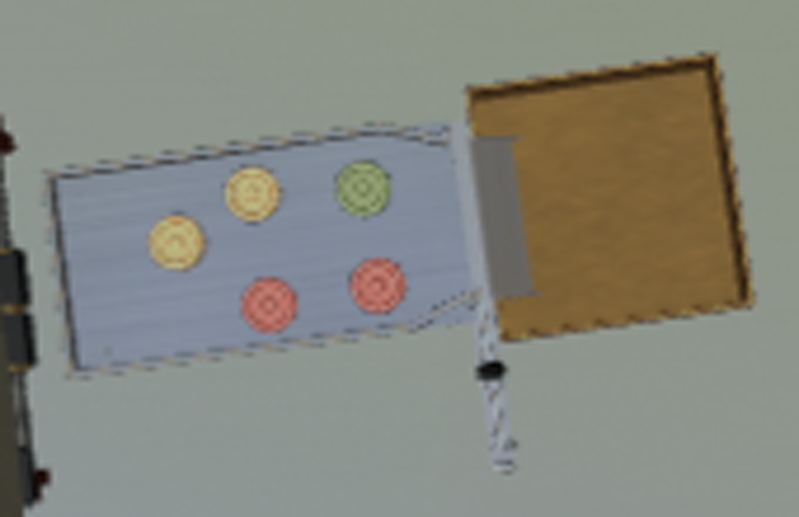

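```bash
cat >> h.py <<'E'
def sweep(x,y,xe=None,ye=-112,gap=28.5,v=.08):
    xe=.35*x if xe is None else xe
    u=np.array([xe-x,ye+26-y]); u/=np.linalg.norm(u); a=np.arctan2(u[0],-u[1])
    s=np.array([x,y])-u*gap; e=np.array([xe,ye])
    move_pose(W(*s,.135),Q(a)); movel(W(*s,.079),v=.1)
    r=movel(W(*e,.079),v=v,until_force=20)
    print("sweep",s,e,"stopped" if r else "", T(get_tcp_pos()),get_ft_force(),get_time())
    movel(W(e[0],e[1]+4,.135),v=.15)
def shot(n):
    move_pose(W(-30,135,.2),Q())
    cv2.imwrite(f"pics/{n}.png",cv2.resize(read_camera("top")[140:250,215:385,::-1],None,fx=4.7,fy=4.7,interpolation=cv2.INTER_CUBIC))
E
python3 - <<'E'
from h import *
sweep(28.2,-44.8); sweep(-27.6,-46.9); shot("top2"); print(get_time())
E
```

```text
sweep [ 39.7849 -18.7608] [   9.87 -112.  ]  [   9.9986 -111.6014] [ 0.3814  0.6467 -0.1388] 11.425
sweep [-39.4852 -20.9965] [  -9.66 -112.  ]  [  -9.8548 -111.5585] [-0.7107 -0.1711 -0.4018] 14.7333
16.3
```

View pics/top2.png

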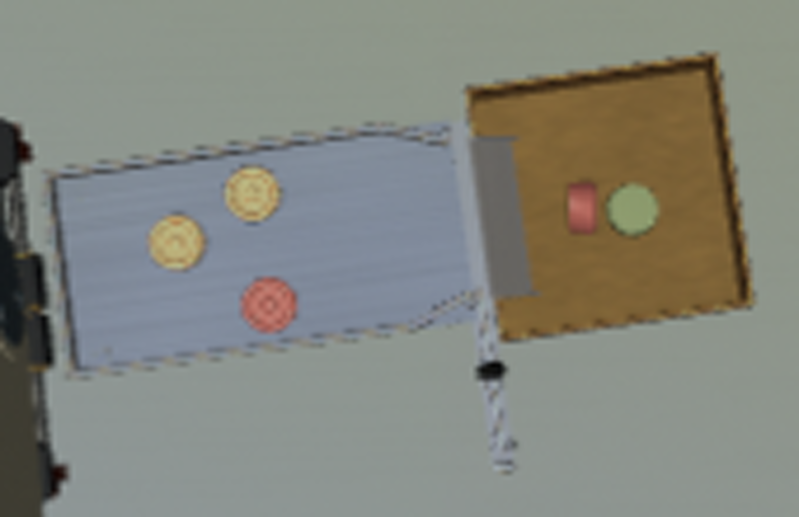

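Run:
```python
from h import *
sweep(32.2,17.6,xe=18); sweep(-31.2,15.2,xe=-16); shot("top3"); print(get_time())
```

```text
sweep [36.0702 45.836 ] [  18 -112]  [  18.0228 -111.678 ] [-0.566   0.2811 -0.1196] 19.7167
sweep [-35.4332  43.3839] [ -16 -112]  [ -16.0421 -111.6765] [-0.0337  0.0526 -0.1962] 23.7417
25.3083
```

View pics/top3.png

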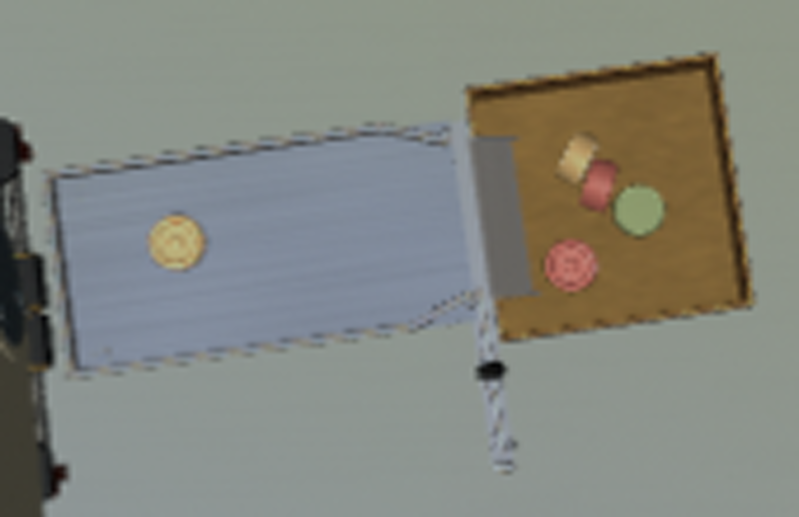

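Run:
```python
from h import *
sweep(10.3,63.3,xe=4); shot("top4"); print(get_time())
```

```text
sweep [11.5015 91.7747] [   4 -112]  [   3.9877 -111.7439] [-0.4843  0.2821  0.0722] 29.1583
30.7333
```

View pics/top4.png

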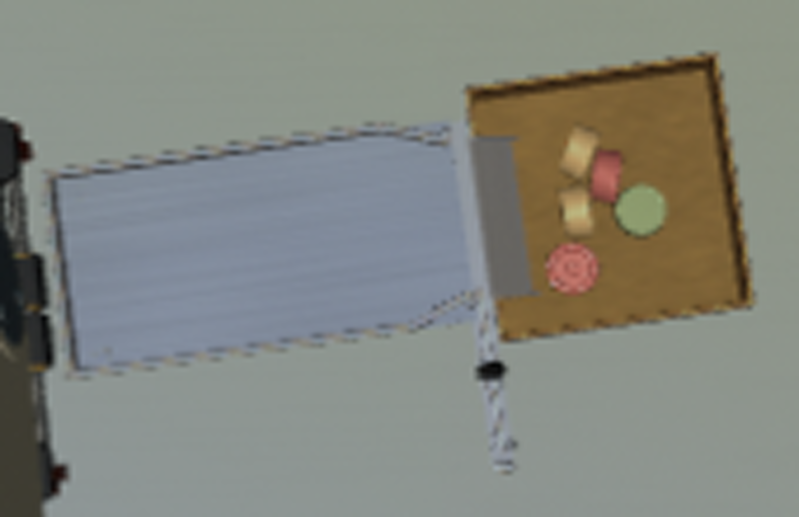

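Run:
```python
from h import *
move_pose(W(-122,-104.5,.18),Q()); movel(W(-122,-104.5,.106),v=.1)
print("c",movel(W(-13,-104.5,.106),v=.06,until_force=10),T(get_tcp_pos()),get_ft_force(),get_time())
movel(W(-32,-104.5,.106),v=.08); movel(W(-32,-104.5,.18),v=.15)
shot("top5"); print(get_time())
```

```text
c False [ -12.9997 -104.623 ] [-1.6593 -0.8932 -0.469 ] 34.6
36.625
```

View pics/top5.png

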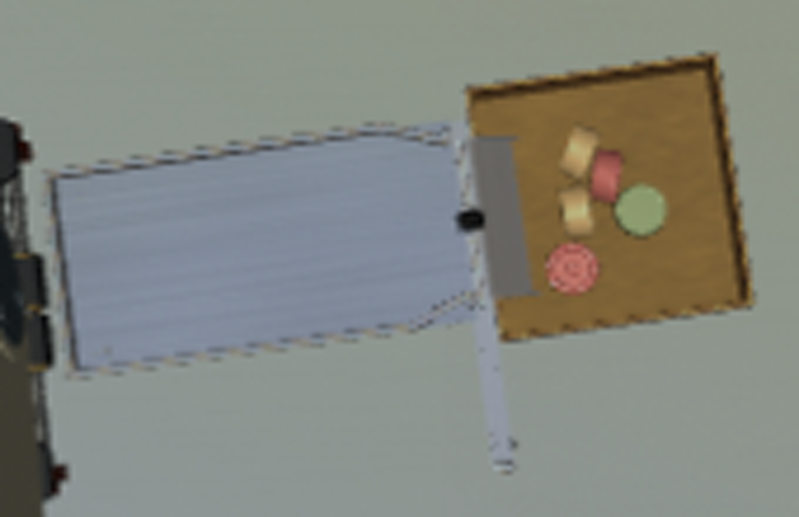

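Run:
```python
from h import *
move_pose(W(-36,-104.5,.18),Q()); movel(W(-36,-104.5,.106),v=.1)
print("c",movel(W(-4,-104.5,.106),v=.03,until_force=10),T(get_tcp_pos()),get_ft_force(),get_time())
movel(W(-36,-104.5,.106),v=.08); movel(W(-36,-104.5,.18),v=.15)
shot("top6"); wait(.5); im=read_camera("top")[:,:,::-1]
full=cv2.imread("pics/top0.png")
for I in (full,im):
    hsv=cv2.cvtColor(np.ascontiguousarray(I),cv2.COLOR_BGR2HSV)
    k=(hsv[...,2]<60); k[:,:305]=0;k[:175]=0;k[197:]=0;k[:,325:]=0
    ys,xs=np.nonzero(k); print(xs.mean(),ys.mean(),len(xs))
cv2.imwrite("pics/end.png",im); print(get_time(),get_ft_force())
```

```text
c True [  -9.1593 -104.2547] [-0.2842 -1.2467 -0.2891] 39.3417
314.95 186.3 20
314.8095238095238 184.57142857142858 21
42.0167 [-0.3937 -0.4509 -0.2875]
```

View pics/end.png

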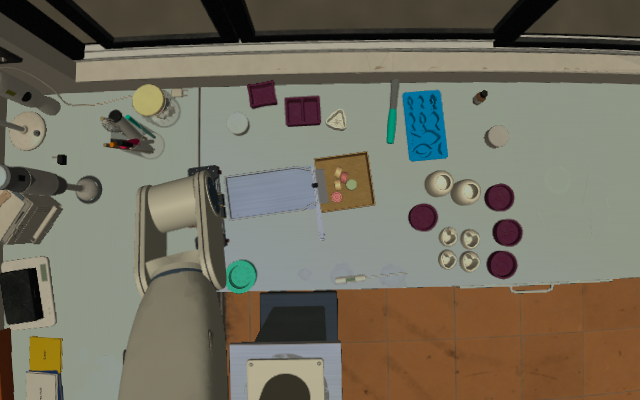

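```bash
python3 -c "
from station import *
job_done(); print(get_time())"
```

```text
the job is handed in; nothing more can be done
the job is handed in; nothing more can be done
```

The gate is shut again and all five melts are in the packing box. I handed the job in at about 42 s of the 72 s allowed, and no verdict was reported.

With closed fingers I pushed the gate open to its stop by the tab, then swept the melts out one at a time. The first closing push ended without reaching its force limit, so I pushed again until the gate met its stop with a 10 N force change.

**Last checks, from the top camera:**
- **Melts:** all five are inside the box. Three are standing on edge, but they looked at rest.
- **Box and bystanders:** none looked moved by eye; I did not measure them.
- **Arm:** it is raised clear behind the tray, with the force on the tool near zero.

**One disagreement:** the tab now sits about 4 to 5 mm further shut than in the first picture. Either the gate started slightly open or my measurement of the tab was off. The force stop at the end of the push suggests it is fully shut.

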